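# Shut and latch the fan-box hatch in the cheese case

## Robot

A 7-joint arm with a two-finger parallel gripper is mounted at the origin on a cart in front of the work surface, level with it; the furniture and walls round the work are solid. World frame = base frame: x ahead of the robot, y to its left, z up, the work surface at z = 0. Lengths are in m, angles in rad, forces in N, time in s.
With the tool pointing down it reaches from about 0.4 to 0.85 m from the base axis. Payload 4.5 kg.
Tool frame: the origin (TCP) lies midway between the tips of the shut fingers; the grasp point (between the pads) lies 19 mm behind it; y points along the fingers, z is the direction in which the jaws open and shut, and the axes are right-handed (so a half turn about y gives the same grasp; the last joint's range is limited). The gripper opens to 88 mm and grips with 3 to 60 N. Pads are 18 mm wide; open, the fingers measure 123 mm over their backs; the gripper's body (75 mm by 187 mm) begins 45 mm behind the grasp point.
Start: joints at [1.283, 0.689, -0.195, 1.565, 0.157, 0.902, -0.215], TCP at [0.198, -0.593, 0.216] pointing down, gripper open.
Joint ranges: [-3.01, 3.01], [-0.46, 2.08], [-1.47, 1.51], [0.13, 2.56], [-1, 4.14], [0.04, 2.09], [-2.66, 2.66]. Speed limits (rad/s): [2.57, 2.57, 3.14, 3.14, 3.14, 3.14, 3.14].

## Interface

Orientations are given as a unit quaternion [x, y, z, w].
In Python, from plant import r, snapshot, get_calibration, job, boxes_of gives the robot as it stands. The module is installed in compiled form; this text tells all that it offers.
- The arm moves only by the shell command python3 -m handwheel 'ROWS' [OPENING] [FORCE]. ROWS is JSON, a list that holds one entry, the list of rows, each a list of 6 numbers: the shift along the tool's x, y, z as a fraction of full scale, then the turn, a rotation vector about the tool's x, y, z as a fraction of full scale. In form: [[[x, y, z, wx, wy, wz], ...]]. A call has 1 to 12 rows; each row is the pose to reach, as a shift and turn from the pose commanded when the call began, along the tool's axes at that moment, turning the shorter way round; what a row does not reach only later rows make up. Full scale, the value 1, is 100 cm for a shift and 180 degrees for a turn. A row lasts 1/12 s, in which the tool goes at most 41.7 mm and 7.16 degrees, less where a joint would pass 70% of its speed; a pose out of reach is approached as far as the arm can. A call with a number of a shift or a turn outside -1 to 1 is refused whole. A call with a gripper value outside its range is refused whole. OPENING is the opening, from -1 (shut) to 1 (fully open), set as the call begins (- or left out, the last holds). The fingers move at their own pace and stop on an object; FORCE is the grip in N (left out, the last holds). Time passes only in rows, so rows that repeat a pose let the fingers close. It gives the time, the measured TCP pose, the force and the opening at its end, in the units of the state.
- r.get_state(): the state, without advancing time (a new reading comes with each control period).
- snapshot(name): name is "scene" or "top"; returns the picture (420x560x3 uint8, red, green, blue); there is no depth.
- get_calibration(name): a dict with "fx", "fy", "cx", "cy" (pixels), "k1" (the pictures are not rectified: a ray, as slopes to the right and down, at radius r is drawn at 1 + k1 r^2 times it, then the intrinsics apply), "T" (4x4, takes a point from camera to world coordinates). Camera axes: x right, y down, z forward; pixel columns grow to the right and rows downward; lengths in m; the calibration is good to about 2 mm. A picture is of the moment at which its call begins. get_calibration takes no time and is no camera call.
- job.finish_job(): hands the job in, once; it reports no verdict.
Trained networks look in the newest picture that a camera, given by its name, has taken for a name from the list of things; names that differ only in an ending like _2 or _b are one class to them, and where a whole thing is asked for, a point or a joint stands for the part that bears it (a point fixed in the world has none). Each returns a list of dicts, best first, with "confidence" (0 to 1); they miss things now and then, are a little off and sometimes report something else, mostly with a low value. They report only what shows in the picture. A call takes as long as a camera call.
- boxes_of(thing, camera): "bbox" ([left, top, right, bottom] in pixels, round what is visible of it).
The state is a dict: "clock": time; "q": joint angles; "qd": joint speeds; "joint_torque": joint torques, N m; "tool_pos": TCP position; "eef_rot": TCP orientation; "contact_force": force on the tool from outside, world axes, zero at the start; "moment": the same for the moment, N m; "opening": opening from 0.0 (shut) to 1.0 (fully open).
Only numpy, scipy, OpenCV 4.12 (cv2) and the standard library are available. Lean on these libraries where they do the work, as an engineer would, in place of code of your own. Each camera call takes 0.05 s, during which the arm holds its last target. There are 200 camera calls.

## Task

The steel fan box standing among the cheeses has been left open. Swing its hatch down, press it home on its stops at the wing knob and, holding it there, turn the knob clockwise so that the hidden tongue swings under the strip behind the front wall and draws up snug: stop when you feel it bite, at about 0.3 N m, since a loose tongue lets damp in and a forced one bends. Let go, and leave the cheeses round the box where they stand.

Things in the scene. Friction and masses are not known exactly. Their poses are not given: they have to be found in the camera images.
- fan_box: Fixed low sheet-steel box, 200 x 220 x 80 mm (its own x, y, z), open on top under the hatch, a fan inside. Origin under its centre at deck level; its front wall faces its own -x, roughly to the robot; the hatch hinge runs along its y at x = +98 mm, z = 83 mm.
- strip: Catch strip inside the front wall, with all on it: lip 18 mm wide, 3 mm thick, inner edge 177 mm from the hinge axis, a soft seal (1.2 N/mm) and two stiff rubber stops (together 50 N/mm). The pose given is only the box's origin: lip, seal and stops are set together up to 2 mm higher or lower, not reported. The seal meets the hatch 9 mm before the stops do.
- tongue: Hidden steel cam on the knob's shaft; 32 mm radius, its top rising 8 mm per rad behind its leading edge. The pose given is only the knob's: its level on the threaded shaft differs by 2 mm either way, not reported, so with the hatch on its stops it starts to bite under the lip anywhere from 0.6 to 1.1 rad. Its pull on the strip when let go: under 10 N is loose; over 30 N ever bends it.
- hatch (a joint): Hinge of the hatch, rad. 0 = level, grows as its front edge swings up; starts at 0.45 to 0.8. A friction hinge: it stays where left and takes 1 to 3 N to swing down. Resting on the seal it reads about 0.01 to 0.06, shut -0.02 to 0.015. It takes about 13 N down on the knob to seat the hatch on the stops.
- wing_knob (a joint): Turn of the knob, rad, clockwise from above; 0 = wings parallel to the front edge, tongue aside; starts at 0.05 to 0.3. Free turning takes 0.05 N m; from the bite on some 0.15 N m more per 0.1 rad: 0.3 N m is snug, under 0.2 loose, over 0.45 too much. The tongue reaches the lip's edge at 0.45 to 0.5: unless the hatch is then pressed to its stops, its flank jams there. Stays where left.
- knob_skirt (a point): On the knob's axis, on top of its round skirt (54 mm diameter, 6.5 mm above the hatch face), 157 mm from the hinge axis, mid-width. Its z is the hatch's outward normal, its y runs along the wings. The black wings rise 21 mm above it, 52 mm long, 10 mm thick: grasp across the thickness. Fingertips may stand on the skirt to press; it turns with the knob.
- push_spot (a point): On the hatch's top face, 150 mm from the hinge axis, 60 mm to the left (+y of the box) of the middle line: a clear place to push. The hatch is 226 mm wide, its front edge 199 mm from the hinge axis. Axes are the hatch's: z outward normal, y along the hinge, -x to the front edge.
- small_caciotta: Loose small round pale cheese, 101 x 97 x 46 mm, on the left of the box; origin under its middle. Stays.
- cut_piece: Loose dark-topped cheese wedge, 100 x 92 x 40 mm, on the right of the box. Stays.
- small_brick: Loose small tan brick of cheese, 53 x 82 x 38 mm, in front of the box. Stays.
- pear_cheese: Loose yellow pear-shaped cheese, 58 mm diameter, 73 mm high, on the left of the box towards the front. Stays.

How it is judged:
On the way, in this order (a step that is already met when the one before it is completed fails the run):
1. the hatch is swung down onto its seal, the tongue still turned aside (value of joint hatch below 0.07 rad and value of joint wing_knob below 0.42 rad), for 0.1 s.
2. with the hatch held down the knob has been turned until the tongue, past the lip's edge, bites under it (value of joint wing_knob above 0.57 rad and value of joint hatch below 0.022 rad and contact force between tongue and strip above 3 N), for 0.1 s.
At the end, for the whole second after the job is handed in: The hatch is shut and at rest on its stops (hinge under 0.022 rad), the knob is turned past 0.57 rad and the tongue pulls up on the strip with more than 10 N (value of joint wing_knob above 0.57 rad and value of joint hatch below 0.022 rad and velocity of joint hatch below 0.05 rad/s and contact force between tongue and strip above 10 N); the robot touches nothing.
It fails at once if the tongue is forced against the strip with more than 30 N (contact force between tongue and strip above 30 N).
It fails at once if the small caciotta beside the box is shifted by more than 20 mm (distance of small_caciotta from where it was at the start of the episode above 0.02 m).
It fails at once if the cut piece beside the box is shifted by more than 20 mm (distance of cut_piece from where it was at the start of the episode above 0.02 m).
It fails at once if the small brick beside the box is shifted by more than 20 mm (distance of small_brick from where it was at the start of the episode above 0.02 m).
It fails at once if the pear cheese beside the box is shifted by more than 20 mm (distance of pear_cheese from where it was at the start of the episode above 0.02 m).
It also fails if it takes over 69 s, if anything falls off the work surface, if the arm or the gripper's body presses on something with over 40 N, if the wrist force passes 120 N, or if a joint passes its speed limit or range.

## Working session

There is one attempt and no reset: what is moved stays moved. The work goes in short steps, Python scripts to look and compute and a shell command to move; the robot and the scene stay as the last step left them, time stands still between calls to the robot, and variables do not carry over. Pictures are saved under pics/ and viewed, about 8 in all and at most 12, crops included, and the job is handed in when it is done.

```bash
mkdir -p pics; python3 - <<'E'
from plant import r, snapshot, get_calibration, job, boxes_of
import cv2, numpy as np
np.set_printoptions(precision=4,suppress=True)
for c in ("scene","top"):
    cv2.imwrite(f"pics/{c}0.png", snapshot(c)[:,:,::-1])
    k=get_calibration(c); print(c,{a:k[a] for a in k if a!='T'}); print(np.array(k['T']))
    for t in ("fan_box","hatch","wing_knob","knob_skirt","small_caciotta","cut_piece","small_brick","pear_cheese"):
        print(t,[(np.round(b["bbox"]).astype(int).tolist(),round(b["confidence"],2)) for b in boxes_of(t,c)[:2]])
print(r.get_state())
E
```

```text
scene {'fx': 512.4767052253025, 'fy': 512.4767052253025, 'cx': 266.7294346952364, 'cy': 205.10667067834214, 'k1': -0.11502176198761536}
[[-0.7644 -0.2795  0.581  -0.1939]
 [-0.6442  0.294  -0.7061  0.8376]
 [ 0.0266 -0.914  -0.4048  0.5709]
 [ 0.      0.      0.      1.    ]]
fan_box [([199, 157, 325, 268], 0.65)]
hatch [([196, 156, 320, 207], 0.96), ([267, 173, 284, 182], 0.63)]
wing_knob [([254, 160, 287, 182], 0.86), ([160, 237, 195, 276], 0.24)]
knob_skirt [([254, 159, 281, 186], 0.61)]
small_caciotta [([158, 238, 195, 274], 0.78), ([306, 200, 340, 225], 0.15)]
cut_piece [([302, 201, 343, 224], 0.61)]
small_brick [([314, 238, 355, 266], 0.93)]
pear_cheese []
top {'fx': 476.16071274414907, 'fy': 476.16071274414907, 'cx': 274.13073499635414, 'cy': 217.31888891658332, 'k1': -0.13072178102221182}
[[ 0.0207 -0.9854  0.1688  0.3317]
 [-0.9998 -0.0192  0.0104 -0.0195]
 [-0.007  -0.169  -0.9856  1.1947]
 [ 0.      0.      0.      1.    ]]
fan_box [([204, 173, 320, 280], 0.92)]
hatch [([204, 174, 322, 259], 0.78)]
wing_knob [([250, 217, 272, 240], 0.98)]
knob_skirt [([248, 214, 272, 238], 0.57)]
small_caciotta [([164, 185, 208, 228], 0.69)]
cut_piece [([324, 221, 357, 264], 0.88)]
small_brick [([271, 289, 301, 314], 0.7)]
pear_cheese [([185, 222, 208, 244], 0.89)]
{'clock': 0.9, 'q': array([ 1.2828,  0.6891, -0.1946,  1.5653,  0.1573,  0.9025, -0.2151]), 'qd': array([ 0.0001,  0.0003, -0.0008,  0.0004,  0.0007, -0.0004, -0.0006]), 'joint_torque': array([ -0.0002, -52.7496,  -1.2673, -15.3751,  -0.0519,  -0.0007,
         0.    ]), 'tool_pos': array([ 0.1977, -0.5929,  0.2156]), 'eef_rot': array([ 0.1133, -0.6979,  0.698 , -0.1133]), 'contact_force': array([ 0.9118,  0.4235, -0.7809]), 'moment': array([0.0122, 0.0215, 0.009 ]), 'opening': 0.995340576829402}
```

```bash
python3 - <<'E'
import cv2
a=cv2.imread("pics/scene0.png")[130:300,130:370]; b=cv2.imread("pics/top0.png")[150:330,140:380]
cv2.imwrite("pics/s1.png",cv2.resize(a,None,fx=3.33,fy=3.33,interpolation=cv2.INTER_CUBIC))
cv2.imwrite("pics/t1.png",cv2.resize(b,None,fx=3.33,fy=3.33,interpolation=cv2.INTER_CUBIC))
E
```

```text
(no output)
```

View pics/s1.png

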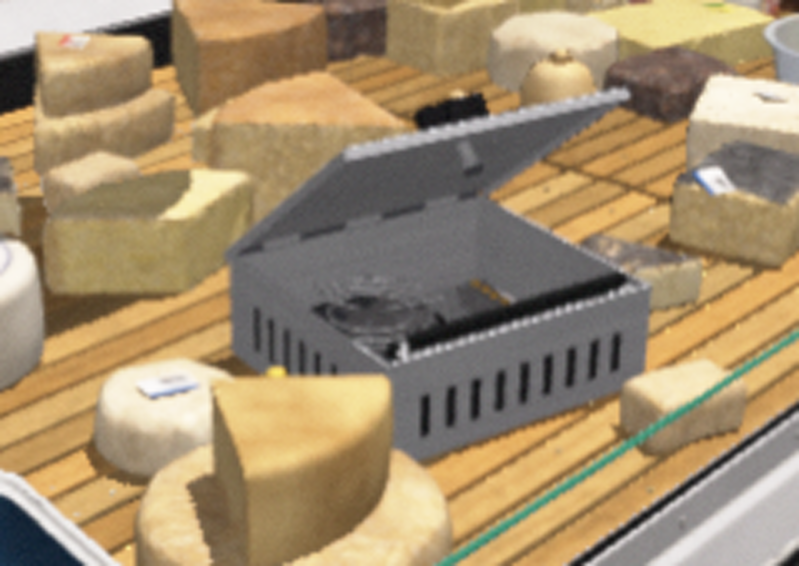

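View pics/t1.png

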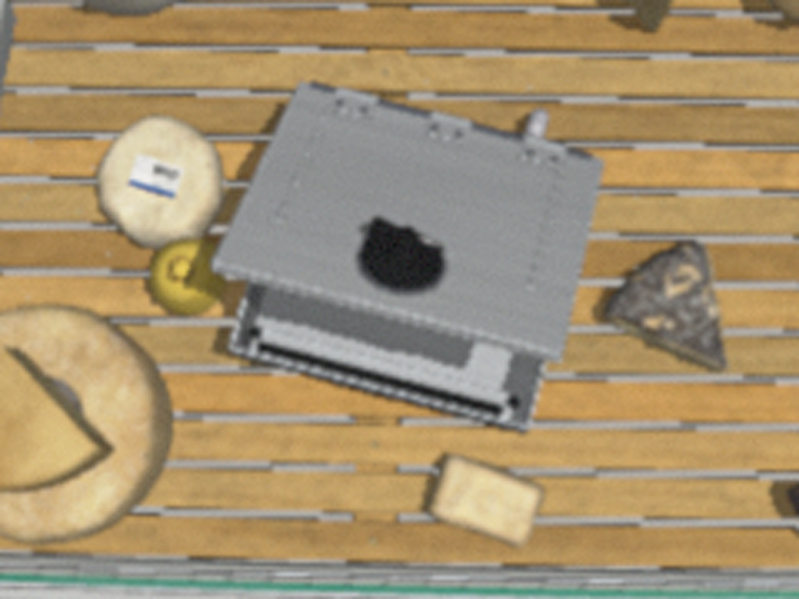

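Scene view: the hatch is open, its front edge running crop (345,155)–(630,90), with the box's front top edge at (393,362)–(650,288). Top view: hatch corners (305,85), (603,157), (215,270), (560,357); box front corners (232,350), (527,428); knob at about (402,250). Next I fit the box pose and hatch angle to these points.

```bash
cat > h.py <<'E'
import numpy as np, cv2
from plant import r, snapshot, get_calibration, job, boxes_of
from scipy.spatial.transform import Rotation as R
np.set_printoptions(precision=4,suppress=True)
def proj(P,c):
    k=get_calibration(c); T=np.linalg.inv(np.array(k['T'])); p=np.atleast_2d(P)@T[:3,:3].T+T[:3,3]
    s=p[:,:2]/p[:,2:]; s=s*(1+k['k1']*(s**2).sum(1,keepdims=True))
    return s*[k['fx'],k['fy']]+[k['cx'],k['cy']]
def box2w(P,v): return np.atleast_2d(P)@R.from_euler('z',v[2]).as_matrix().T+[v[0],v[1],0]
def hatch(d,y,n,th): # distance from hinge, y, height above hinge plane
    return [0.098-d*np.cos(th)+n*np.sin(th),y,0.083+d*np.sin(th)+n*np.cos(th)]
E
python3 - <<'E'
from h import *
from scipy.optimize import least_squares
top=lambda *p:(np.array(p)/3.33+[140,150]); sc=lambda *p:(np.array(p)/3.33+[130,130])
obs=[]
def pts(v):
    t=v[3]
    F=[[-.1,.11,.08],[-.1,-.11,.08]]; H=[hatch(.199,.113,.0,t),hatch(.199,-.113,.0,t)]; B=[hatch(0,.113,0,t),hatch(0,-.113,0,t)]
    K=[hatch(.157,0,.015,t)]
    return box2w(F+H+B+K,v)
ot=np.array([top(232,348),top(529,428),top(214,270),top(560,357),top(303,87),top(603,157),top(402,250)])
os=np.array([sc(393,362),sc(650,288),sc(345,155),sc(630,92),sc(230,257)])
def res(v):
    P=pts(v); return np.r_[(proj(P,'top')-ot).ravel(),(proj(P[:5],'scene')-os).ravel()]
s=least_squares(res,[.58,0,-.2,.6],loss='soft_l1')
print(s.x); print(res(s.x).reshape(-1,2))
v=s.x; t=v[3]
print('skirt',box2w(hatch(.157,0,.0085,t),v),'push',box2w(hatch(.15,.06,.002,t),v),'skirt shut',box2w(hatch(.157,0,.0085,0),v))
st=r.get_state(); M=R.from_quat(st['eef_rot']).as_matrix(); print(M)
E
```

```text
[ 0.5011  0.0135 -0.2327  0.6617]
[[-0.6749  0.7306]
 [ 0.9032  0.3395]
 [ 0.1905 -0.3805]
 [ 0.5697  0.3784]
 [-1.0408 -0.6797]
 [ 0.0562  1.1487]
 [ 0.9017  0.6479]
 [-1.8277  0.7826]
 [ 0.2515 -1.8696]
 [ 0.4437  0.0661]
 [-1.0784 -0.1029]
 [-1.9795 -1.5581]]
skirt [[0.481  0.0182 0.1862]] push [[0.4963 0.0763 0.1767]] skirt shut [[0.4436 0.0271 0.0915]]
[[-0.9487  0.      0.3163]
 [-0.3163 -0.0001 -0.9487]
 [ 0.     -1.      0.0001]]
```

The fit is good to about 1–2 px: box at (0.501, 0.0135), yaw −0.233, hatch 0.66. I'll raise the tool and carry it over the hatch near the push spot, shutting the jaws on the way.

```bash
python3 -m handwheel '[[[0,-0.04,0,0,0,0],[0,-0.084,0,0,0,0],[-0.03,-0.084,-0.03,-0,-0.03,0],[-0.06,-0.084,-0.06,0,-0.06,0],[-0.09,-0.084,-0.09,0,-0.09,0],[-0.12,-0.084,-0.12,0,-0.12,0],[-0.15,-0.084,-0.15,0,-0.15,0],[-0.18,-0.084,-0.18,0,-0.18,0],[-0.21,-0.084,-0.21,0,-0.21,0],[-0.24,-0.084,-0.24,0,-0.24,0],[-0.26,-0.084,-0.27,0,-0.27,0],[-0.28,-0.084,-0.30,0,-0.27,0]]]' -1 20
python3 - <<'E'
from h import *
st=r.get_state(); M=R.from_quat(st['eef_rot']).as_matrix(); print(st['tool_pos'],M,st['q'],st['contact_force'])
print(M.T@(np.array([.489,.078,.27])-st['tool_pos']))
zt=-0.4; a=np.arctan2(M[1,2],M[0,2]); print('zang',a, 'turn wy', -(zt-a)/np.pi)
E
```

```text
clock: 1.9
tool_pos: [0.3694, -0.2172, 0.2998]
eef_rot: [0.392, -0.588, 0.589, -0.393]
contact_force: [0.9, 1.0, 1.0]
opening: 0.114
[ 0.3694 -0.2172  0.2998] [[-0.385   0.0013  0.9229]
 [-0.9229  0.0002 -0.385 ]
 [-0.0006 -1.      0.0011]] [ 0.8009  0.3429 -0.5186  1.9892  0.2205  0.8627 -0.232 ] [0.9352 0.9785 0.9751]
[-0.3184  0.03   -0.0033]
zang -0.3952050353602535 turn wy 0.001526284648733024
```

```bash
python3 -m handwheel '[[[-0.035,0,0,0,0,0],[-0.07,0,0,0,0,0],[-0.105,0,0,0,0,0],[-0.14,0,0,0,0,0],[-0.175,0,0,0,0,0],[-0.21,0,0,0,0,0],[-0.245,0,0,0,0,0],[-0.28,0.01,-0.003,0,0,0],[-0.3,0.02,-0.003,0,0,0],[-0.318,0.03,-0.003,0,0,0],[-0.318,0.06,-0.003,0,0,0],[-0.318,0.08,-0.003,0,0,0]]]' -1 20
python3 - <<'E'
from h import *
st=r.get_state(); M=R.from_quat(st['eef_rot']).as_matrix(); print(st['tool_pos'],M,st['q'],st['contact_force'])
cv2.imwrite("pics/s2.png",cv2.resize(snapshot("scene")[100:300,130:390,::-1],None,fx=3,fy=3,interpolation=cv2.INTER_CUBIC))
E
```

```text
clock: 2.9
tool_pos: [0.4899, 0.0758, 0.2184]
eef_rot: [-0.391, 0.589, -0.589, 0.392]
contact_force: [-0.5, -0.5, -0.7]
opening: 0.009
[0.4899 0.0758 0.2184] [[-0.3878  0.0006  0.9217]
 [-0.9217  0.0008 -0.3878]
 [-0.0009 -1.      0.0002]] [ 0.067   0.5489 -0.4877  1.9353  0.3683  0.7446 -1.0326] [-0.5122 -0.5182 -0.7288]
```

View pics/s2.png

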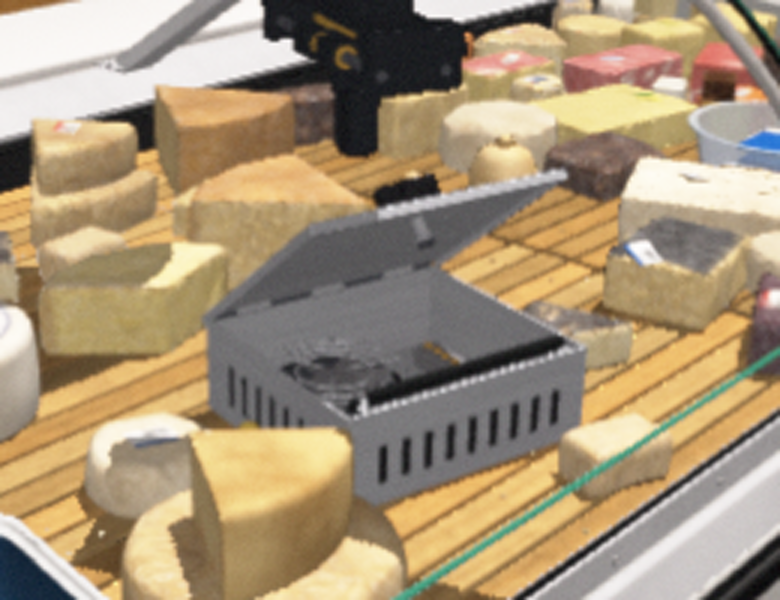

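The shut fingers hang over the hatch at about (355,150), clear of the knob. Now I swing the hatch down.

```bash
python3 -m handwheel '[[[0,0.015,0,0,0,0],[0,0.03,0,0,0,0],[0,0.04,0,0,0,0],[0,0.05,0,0,0,0],[0,0.06,0,0,0,0],[0,0.07,0,0,0,0],[0,0.08,0,0,0,0],[0,0.09,0,0,0,0],[0,0.1,0,0,0,0],[0,0.11,0,0,0,0],[0,0.118,0,0,0,0],[0,0.124,0,0,0,0]]]' -1 20
python3 -m handwheel '[[[0,0.001,0,0,0,0],[0,0.002,0,0,0,0],[0,0.003,0,0,0,0],[0,0.003,0,0,0,0]]]'
```

```text
clock: 3.95
tool_pos: [0.4901, 0.074, 0.0954]
eef_rot: [0.39, -0.589, 0.59, -0.39]
contact_force: [-0.3, 0.0, 0.1]
opening: 0.007
clock: 4.28
tool_pos: [0.49, 0.0742, 0.0928]
eef_rot: [0.39, -0.589, 0.59, -0.391]
contact_force: [0.5, 0.6, 0.6]
opening: 0.007
```

```bash
python3 -m handwheel '[[[0,0.001,0,0,0,0],[0,0.002,0,0,0,0],[0,0.003,0,0,0,0],[0,0.004,0,0,0,0],[0,0.004,0,0,0,0],[0,0.004,0,0,0,0]]]'
python3 - <<'E'
from h import *
print(r.get_state()['contact_force'])
cv2.imwrite("pics/s3.png",cv2.resize(snapshot("scene")[100:300,130:390,::-1],None,fx=3,fy=3,interpolation=cv2.INTER_CUBIC))
E
```

```text
clock: 4.78
tool_pos: [0.4897, 0.0742, 0.0884]
eef_rot: [0.391, -0.59, 0.59, -0.39]
contact_force: [0.6, -0.0, -0.3]
opening: 0.005
[ 0.5652 -0.0241 -0.3371]
```

View pics/s3.png

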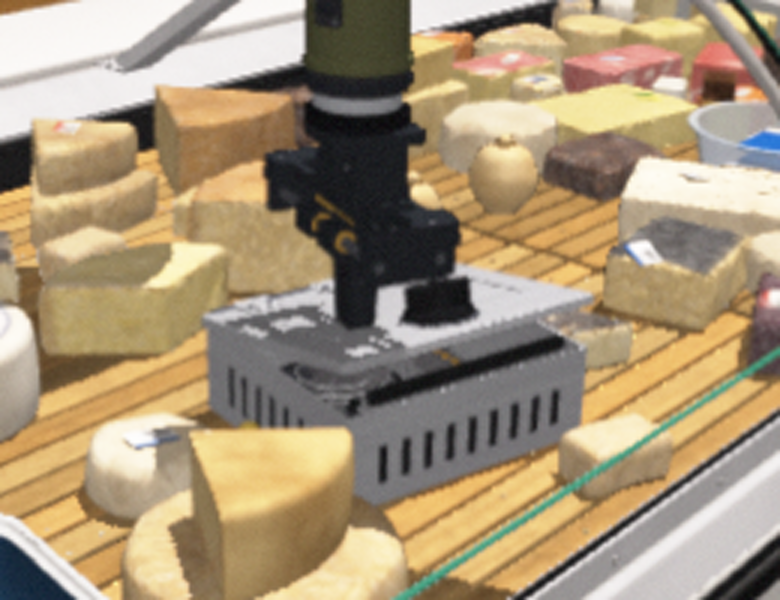

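```bash
python3 - <<'E'
from h import *
v=[.5011,.0135,-.2327]
o=np.array([[248.3,225],[327.3,199]])
for t in (0,.05,.1,.15,.2): print(t,(proj(box2w([hatch(.199,.113,0,t),hatch(.199,-.113,0,t)],v),'scene')-o).ravel(), proj(box2w([hatch(.157,0,.0275,t)],v),'scene'))
print(proj(box2w([[-.1,.11,.08],[-.1,-.11,.08]],v),'scene'), proj(r.get_state()['tool_pos'],'scene'))
E
```

```text
0 [-3.056  13.7575 -0.5205 14.2781] [[276.9633 207.0841]]
0.05 [-3.0809  9.3812 -0.2715 10.2868] [[276.6509 203.5983]]
0.1 [-3.2438  4.8903 -0.1708  6.2049] [[276.2282 200.0781]]
0.15 [-3.5456  0.2998 -0.22    2.0458] [[275.6961 196.5353]]
0.2 [-3.9864 -4.3742 -0.4203 -2.1765] [[275.0561 192.9817]]
[[246.163  239.4887]
 [325.4226 214.6152]] [[247.0128 216.6434]]
```

```bash
python3 - <<'E'
from h import *
print(proj([.4899,.0758,.2184],'scene'),'seen 249,150.7')
st=r.get_state();print(st['tool_pos'],st['clock'],st['joint_torque'],st['contact_force'])
v=[.5011,.0135,-.2327]
# where would finger tip project if its height were z
for z in (.09,.1,.11): print(z,proj([.4897,.0742,z],'scene'))
cv2.imwrite("pics/t3.png",cv2.resize(snapshot("top")[150:330,140:380,::-1],None,fx=3.3,fy=3.3,interpolation=cv2.INTER_CUBIC))
E
```

```text
[[247.1241 160.999 ]] seen 249,150.7
[0.4897 0.0742 0.0885] 4.8333 [ -0.0046 -46.3975  -2.4484  -6.847   -0.0112  -0.0651  -0.0006] [ 0.7933 -0.5687  0.7494]
0.09 [[247.0193 216.0164]]
0.1 [[247.0686 211.8998]]
0.11 [[247.1186 207.7532]]
```

View pics/t3.png

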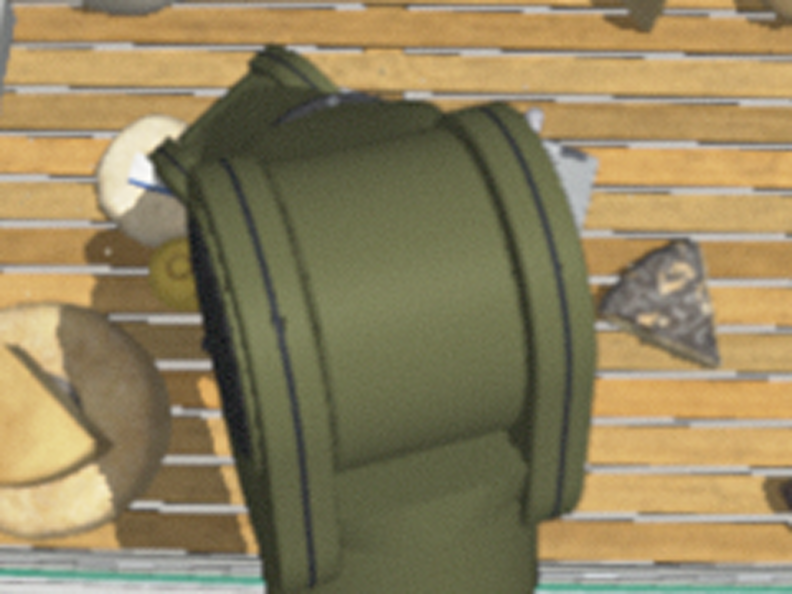

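The tip shows about 20 mm higher than the reported TCP in both scene views, (249,151) seen against (247,161) projected. The hatch also fits 0.16 rad, so the finger contact is consistent with that offset. I'll keep pushing and go by force.

```bash
python3 -m handwheel '[[[0,0.002,0,0,0,0],[0,0.004,0,0,0,0],[0,0.006,0,0,0,0],[0,0.008,0,0,0,0],[0,0.01,0,0,0,0],[0,0.01,0,0,0,0]]]'
python3 -m handwheel '[[[0,0.001,0,0,0,0],[0,0.002,0,0,0,0],[0,0.003,0,0,0,0],[0,0.004,0,0,0,0],[0,0.004,0,0,0,0]]]'
```

```text
clock: 5.38
tool_pos: [0.4895, 0.0742, 0.0781]
eef_rot: [-0.391, 0.59, -0.589, 0.39]
contact_force: [-0.9, 0.0, 0.4]
opening: 0.006
clock: 5.8
tool_pos: [0.4897, 0.0742, 0.0743]
eef_rot: [0.391, -0.589, 0.59, -0.39]
contact_force: [0.6, 0.4, -1.2]
opening: 0.006
```

```bash
for i in 1 2; do python3 -m handwheel '[[[0,0.001,0,0,0,0],[0,0.002,0,0,0,0],[0,0.003,0,0,0,0],[0,0.003,0,0,0,0]]]' | grep -E "pos|force"; done
python3 - <<'E'
from h import *
cv2.imwrite("pics/s4.png",cv2.resize(snapshot("scene")[100:300,130:390,::-1],None,fx=3,fy=3,interpolation=cv2.INTER_CUBIC))
E
```

```text
tool_pos: [0.4897, 0.0742, 0.0713]
contact_force: [-0.1, 0.3, -0.6]
tool_pos: [0.4897, 0.0742, 0.0685]
contact_force: [0.7, 0.8, 0.9]
```

View pics/s4.png

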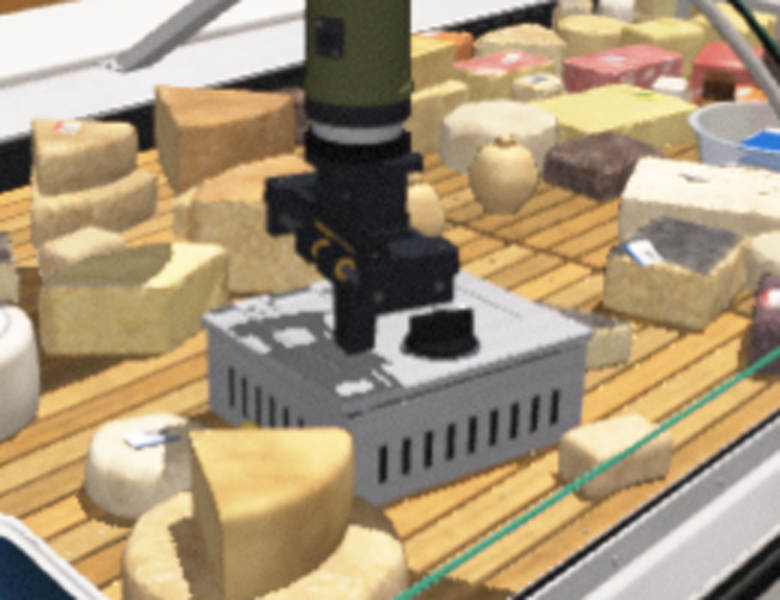

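Now the hatch lies almost flat: its front left corner at crop (345,412) fits about 0.02 rad. One more small press to confirm.

```bash
for i in 1 2; do python3 -m handwheel '[[[0,0.001,0,0,0,0],[0,0.002,0,0,0,0],[0,0.002,0,0,0,0],[0,0.002,0,0,0,0]]]' | grep -E "pos|force"; done

```

```text
tool_pos: [0.4896, 0.0743, 0.0667]
contact_force: [-0.3, -0.3, 5.0]
tool_pos: [0.4896, 0.0742, 0.0649]
contact_force: [-1.2, -0.2, 7.3]
```

Seal contact felt at 5–7 N, so step 1 is in. Next: up, open to half, over the knob at (0.444, 0.027), then down around the wings.

```bash
python3 -m handwheel '[[[0,-0.02,0,0,0,0],[0,-0.04,0,0,0,0],[0,-0.06,0,0,0,0],[0.02,-0.062,-0.008,0,0,0],[0.04,-0.062,-0.016,0,0,0],[0.061,-0.062,-0.024,0,0,0],[0.061,-0.062,-0.024,0,0,0],[0.061,-0.062,-0.024,0,0,0],[0.061,-0.055,-0.024,0,0,0],[0.061,-0.045,-0.024,0,0,0],[0.061,-0.035,-0.024,0,0,0],[0.061,-0.035,-0.024,0,0,0]]]' 0 20
python3 - <<'E'
from h import *
print(r.get_state()['q'])
cv2.imwrite("pics/s5.png",cv2.resize(snapshot("scene")[140:260,180:340,::-1],None,fx=5,fy=5,interpolation=cv2.INTER_CUBIC))
E
```

```text
clock: 8.18
tool_pos: [0.444, 0.0284, 0.0978]
eef_rot: [-0.391, 0.59, -0.589, 0.391]
contact_force: [-0.4, -0.5, 0.0]
opening: 0.501
[ 0.0105  0.6969 -0.282   2.1954  0.5951  0.323  -1.1784]
```

View pics/s5.png

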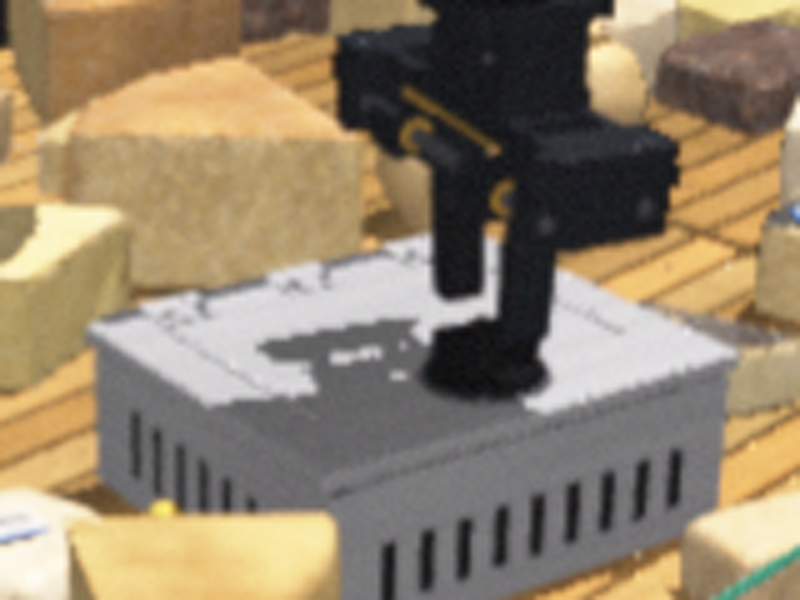

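The fingers straddle the wings: tips at about (460,295) and (525,335), knob centre about (485,365). I lower the rest of the way, watching for skirt contact.

```bash
python3 -m handwheel '[[[0,0.004,0,0,0,0],[0,0.008,0,0,0,0],[0,0.012,0,0,0,0],[0,0.016,0,0,0,0],[0,0.018,0,0,0,0],[0,0.018,0,0,0,0]]]' -0.4 20 | grep -E "pos|force|open"
python3 -m handwheel '[[[0,0.001,0,0,0,0],[0,0.002,0,0,0,0],[0,0.003,0,0,0,0],[0,0.003,0,0,0,0]]]'| grep -E "pos|force|open"
```

```text
tool_pos: [0.4436, 0.0274, 0.0811]
contact_force: [0.1, 0.3, 1.0]
opening: 0.303
tool_pos: [0.4438, 0.0274, 0.0785]
contact_force: [-0.6, -0.2, -0.1]
opening: 0.3
```

```bash
for i in 1 2 3; do python3 -m handwheel '[[[0,0.001,0,0,0,0],[0,0.002,0,0,0,0],[0,0.002,0,0,0,0],[0,0.002,0,0,0,0]]]' | grep -E "pos|force"; done

```

```text
tool_pos: [0.4438, 0.0274, 0.0765]
contact_force: [-0.4, 0.0, -1.3]
tool_pos: [0.4438, 0.0274, 0.0746]
contact_force: [-1.1, 1.5, 2.8]
tool_pos: [0.4436, 0.0274, 0.0726]
contact_force: [-0.7, 0.7, 5.6]
```

Skirt contact at reported z ≈ 0.075. Now I grip the wings.

```bash
python3 -m handwheel '[[[0,-0.0015,0,0,0,0],[0,-0.0015,0,0,0,0],[0,-0.0015,0,0,0,0],[0,-0.0015,0,0,0,0],[0,-0.0015,0,0,0,0],[0,-0.0015,0,0,0,0],[0,-0.0015,0,0,0,0],[0,-0.0015,0,0,0,0],[0,-0.0015,0,0,0,0]]]' -1 40
for i in 1 2 3; do python3 -m handwheel '[[[0,0.001,0,0,0,0],[0,0.002,0,0,0,0],[0,0.002,0,0,0,0],[0,0.002,0,0,0,0]]]' | grep -E "pos|force|open"; done; python3 -c "
from h import *
print(r.get_state()['moment'])"

```

```text
clock: 10.82
tool_pos: [0.4451, 0.027, 0.0741]
eef_rot: [0.39, -0.589, 0.59, -0.391]
contact_force: [5.6, -2.6, 2.9]
opening: 0.105
tool_pos: [0.445, 0.027, 0.0723]
contact_force: [4.5, -3.5, 4.8]
opening: 0.114
tool_pos: [0.4449, 0.027, 0.0705]
contact_force: [2.5, -3.1, 7.8]
opening: 0.113
tool_pos: [0.4448, 0.027, 0.0698]
contact_force: [0.1, -3.7, 25.8]
opening: 0.108
[-0.5702 -0.1795 -0.0346]
```

Gripped (9.5 mm opening), hatch on the stops at 26 N. I ease to ~19 N and turn the knob, reading force and moment as I go.

```bash
cat > st.py <<'E'
from h import *
s=r.get_state(); M=R.from_quat(s['eef_rot']).as_matrix(); z=np.arctan2(M[1,2],M[0,2])
print('t',round(s['clock'],2),'F',s['contact_force'],'Mom',s['moment'],'knob~',round(-.2327-z,3),'pos',s['tool_pos'],'q7',round(s['q'][6],2),'tilt',M[:2,1])
E
python3 -m handwheel '[[[0,-0.0005,0,0,0,0],[0,-0.0005,0,0,0,0],[0,-0.0005,0,0,0,0]]]' >/dev/null; python3 st.py
python3 -m handwheel '[[[0,0,0,0,0.015,0],[0,0,0,0,0.03,0],[0,0,0,0,0.03,0]]]' >/dev/null; python3 st.py
python3 -m handwheel '[[[0,0,0,0,0.015,0],[0,0,0,0,0.03,0],[0,0,0,0,0.03,0]]]' >/dev/null; python3 st.py
```

```text
t 12.07 F [ 1.2939 -2.4879 22.2237] Mom [-0.6025 -0.3008 -0.0869] knob~ 0.169 pos [0.4448 0.027  0.07  ] q7 -1.22 tilt [ 0.0031 -0.0007]
t 12.32 F [ 0.9375 -2.7068 22.1009] Mom [-0.5046 -0.1627 -0.0345] knob~ 0.265 pos [0.4447 0.0271 0.07  ] q7 -1.27 tilt [ 0.003  -0.0007]
t 12.57 F [ 0.8552 -3.0714 22.1215] Mom [-0.4932 -0.1011 -0.0571] knob~ 0.359 pos [0.4446 0.0271 0.07  ] q7 -1.32 tilt [ 0.0029 -0.0006]
```

```bash
cat > st.py <<'E'
from h import *
L=[]
for i in range(5):
    snapshot("top"); s=r.get_state(); L.append(np.r_[s['contact_force'],s['moment']])
M=R.from_quat(s['eef_rot']).as_matrix(); z=np.arctan2(M[1,2],M[0,2]); L=np.array(L)
print('t',round(s['clock'],2),'avg',L.mean(0),'sdMz',L[:,5].std().round(3),'knob~',round(-.2327-z,3),'z',s['tool_pos'].round(4),'q7',round(s['q'][6],2))
E
python3 st.py
python3 -m handwheel '[[[0,0,0,0,0.015,0],[0,0,0,0,0.03,0],[0,0,0,0,0.03,0]]]' >/dev/null; python3 st.py
python3 -m handwheel '[[[0,0,0,0,0.015,0],[0,0,0,0,0.03,0],[0,0,0,0,0.03,0]]]' >/dev/null; python3 st.py
```

```text
t 12.82 avg [ 0.6825 -3.1351 22.1941 -0.5194 -0.162  -0.0437] sdMz 0.022 knob~ 0.357 z [0.4446 0.0271 0.07  ] q7 -1.32
t 13.32 avg [ 0.2675 -2.1529 22.6722 -0.4957 -0.1126 -0.0332] sdMz 0.028 knob~ 0.451 z [0.4445 0.0272 0.07  ] q7 -1.37
t 13.82 avg [ 0.2872 -2.415  23.0981 -0.4551 -0.0755 -0.0485] sdMz 0.023 knob~ 0.545 z [0.4444 0.0273 0.07  ] q7 -1.42
```

```bash
for i in 1 2; do python3 -m handwheel '[[[0,0,0,0,0.01,0],[0,0,0,0,0.02,0],[0,0,0,0,0.02,0]]]' |grep open; python3 st.py; done
```

```text
opening: 0.107
t 14.32 avg [ 0.1018 -2.0579 22.7489 -0.4309 -0.0444 -0.0216] sdMz 0.032 knob~ 0.608 z [0.4444 0.0273 0.07  ] q7 -1.46
opening: 0.112
t 14.82 avg [-0.0561 -1.8845 23.3602 -0.3791 -0.0221 -0.0458] sdMz 0.022 knob~ 0.671 z [0.4443 0.0274 0.07  ] q7 -1.49
```

```bash
for i in 1 2; do python3 -m handwheel '[[[0,0,0,0,0.01,0],[0,0,0,0,0.015,0],[0,0,0,0,0.015,0]]]' |grep open; python3 st.py; done
```

```text
opening: 0.109
t 15.32 avg [-0.1692 -1.406  22.9522 -0.3741 -0.0035 -0.0244] sdMz 0.03 knob~ 0.718 z [0.4443 0.0274 0.07  ] q7 -1.52
opening: 0.11
t 15.82 avg [-0.0674 -1.1463 23.2571 -0.3496 -0.0047  0.0165] sdMz 0.025 knob~ 0.765 z [0.4442 0.0275 0.07  ] q7 -1.54
```

```bash
for i in 1 2; do python3 -m handwheel '[[[0,0,0,0,0.01,0],[0,0,0,0,0.01,0],[0,0,0,0,0.01,0]]]' |grep open; python3 st.py; done
```

```text
opening: 0.109
t 16.32 avg [-0.2386 -1.5353 22.7961 -0.3361  0.0135  0.0076] sdMz 0.028 knob~ 0.796 z [0.4442 0.0275 0.0699] q7 -1.56
opening: 0.108
t 16.82 avg [ 0.0098 -1.2031 22.5146 -0.3254 -0.0152  0.04  ] sdMz 0.026 knob~ 0.827 z [0.4442 0.0275 0.0699] q7 -1.57
```

```bash
for i in 1 2; do python3 -m handwheel '[[[0,0,0,0,0.01,0],[0,0,0,0,0.01,0],[0,0,0,0,0.01,0]]]' |grep open; python3 st.py; done
```

```text
opening: 0.111
t 17.32 avg [-0.2764 -1.4931 21.7227 -0.3161 -0.0211  0.0938] sdMz 0.053 knob~ 0.859 z [0.4441 0.0275 0.0699] q7 -1.59
opening: 0.107
t 17.82 avg [-0.1041 -1.1783 21.7592 -0.3287 -0.0062  0.1666] sdMz 0.047 knob~ 0.89 z [0.4441 0.0276 0.0698] q7 -1.61
```

Bite begins at about 0.77. Resistance is up ~0.20 N m over the free-running reading (i.e. ~0.25 total). One last step of ~0.04 rad should reach snug.

```bash
python3 -m handwheel '[[[0,0,0,0,0.006,0],[0,0,0,0,0.012,0],[0,0,0,0,0.012,0]]]' |grep open; python3 st.py
```

```text
opening: 0.113
t 18.32 avg [-0.5352 -1.5814 20.5771 -0.3205 -0.0433  0.2055] sdMz 0.017 knob~ 0.927 z [0.4441 0.0276 0.0698] q7 -1.63
```

```bash
python3 -m handwheel '[[[0,0,0,0,0.005,0],[0,0,0,0,0.005,0]]]' |grep open; python3 st.py
python3 -m handwheel '[[[0,-0.0004,0,0,0,0],[0,-0.0008,0,0,0,0],[0,-0.0011,0,0,0,0],[0,-0.0011,0,0,0,0]]]' |grep open; python3 st.py
```

```text
opening: 0.109
t 18.73 avg [-0.6053 -1.8982 20.623  -0.3553 -0.0924  0.2919] sdMz 0.021 knob~ 0.942 z [0.4441 0.0276 0.0698] q7 -1.63
opening: 0.109
t 19.32 avg [ 1.3125 -1.9414  9.0335 -0.397  -0.407   0.2902] sdMz 0.028 knob~ 0.943 z [0.444  0.0276 0.07  ] q7 -1.63
```

Reads 0.29 N m raw (~0.33 above baseline), so that's snug. I let go and lift clear.

```bash
python3 -m handwheel '[[[0,0,0,0,0,0],[0,0,0,0,0,0],[0,0,0,0,0,0],[0,0,0,0,0,0],[0,-0.002,0,0,0,0],[0,-0.006,0,0,0,0],[0,-0.015,0,0,0,0],[0,-0.03,0,0,0,0],[0,-0.05,0,0,0,0],[0,-0.08,0,0,0,0],[0,-0.11,0,0,0,0],[0,-0.14,0,0,0,0]]]' -0.3 20
python3 - <<'E'
from h import *
cv2.imwrite("pics/s6.png",cv2.resize(snapshot("scene")[140:280,150:340,::-1],None,fx=4.2,fy=4.2,interpolation=cv2.INTER_CUBIC))
E
```

```text
clock: 20.32
tool_pos: [0.4423, 0.028, 0.2107]
eef_rot: [-0.14, 0.694, -0.693, 0.138]
contact_force: [1.0, 0.0, 0.0]
opening: 0.35
```

View pics/s6.png

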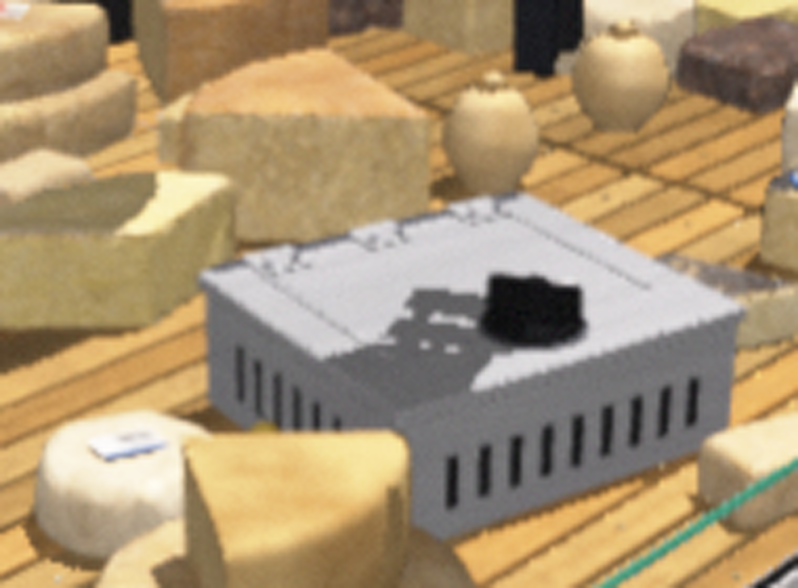

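The hatch is flat on the box, its front corner at crop (395,412) matching a hinge angle of about 0. The knob wings are turned and stay put, the gripper is clear and the cheeses are in place. Handing in.

```bash
python3 -c "
from plant import job
print(job.finish_job())"
```

```text
the job is handed in; nothing more can be done
None
```

I swung the hatch down, pressed it onto its stops and turned the knob until the tongue bit, then let go and handed the job in at about 20 s. No verdict came back, and I could not measure the tongue's pull directly.

- **Hatch:** Shut fingers near the push spot brought it onto the seal, felt at 5–7 N. Gripping the wings, I seated it on the stops: 26 N at first, then held at about 20–23 N.
- **Knob:** I turned it clockwise from about 0.17 to 0.94 rad. The tongue began to bite at about 0.77 rad. I stopped at 0.29 N m as read, or about 0.33 N m allowing for the baseline offset below.
- **Last checks:** After I let go, the last picture shows the hatch flat (hinge about 0 rad) and the wings still turned. The gripper is clear with contact force near zero. The caciotta, brick and cut piece are where they stood as far as that view shows them, and the pear cheese is almost hidden in it.
- **Disagreements:**
  - The fingertips showed about 20 mm higher than the reported TCP. I relied on contact force for height instead.
  - While turning freely the moment read about −0.04 N m, not the expected 0.05. The final torque is therefore uncertain by roughly 0.04–0.09 N m, which still falls inside the 0.2–0.45 band.

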